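# Make up two picture-hanging kits

### The arm

A 6-joint arm with a two-finger parallel gripper is mounted at the origin on the work surface. World frame = base frame: x ahead of the robot, y to its left, z up, the work surface at z = 0. Lengths are in m, angles in degrees, forces in N, time in s.
With the tool pointing down it reaches from about 0.325 to 0.85 m from the base axis. Payload 15.5 kg.
Tool frame: the origin (TCP) lies at the very end of the fingers, on their centre line; the grasp point (between the pads) lies arm.grip_depth behind it (arm.grip_depth is the distance from the TCP to the grasp point, in m); z points along the fingers, y is the direction in which the jaws open and shut (so a half turn about z gives the same grasp; the last joint's range is limited). The gripper opens to 91 mm and grips with 3 to 60 N. Pads are 32 mm wide; open, the fingers measure 118 mm over their backs; the gripper's body (76 mm by 178 mm) begins 60 mm behind the grasp point.
Start: joints at [-71.19, 28.281, 77.091, -0, 74.628, -5.472], TCP at [0.257, -0.57, 0.214] pointing down, gripper open.
Joint ranges: [-166.48, 166.48], [-47.26, 123.95], [12.59, 153.08], [-70.14, 250.14], [6.76, 159.57], [-176.63, 176.63]. Speed limits (degrees/s): [108.29, 108.29, 147.25, 172.46, 172.46, 172.46].

### API

Orientations are given as a 3x3 rotation matrix whose columns are the frame's x, y, z axes.
In Python, from rig import arm gives the robot as it stands. Calls block until the motion is done:
- arm.move_to(position, orientation): joint-space move of the TCP to a pose.
- arm.move_l(position, orientation=None, feed=0.15): straight line of the TCP; orientation=None keeps the orientation; feed is the mean speed in m/s.
- arm.move_joints(angles): joint-space move.
- arm.grip(opening): finger opening in m; the grip force is fixed at half the most; returns when the fingers have stopped.
- arm.sleep(seconds).
- arm.solve_ik(position, orientation): joint angles nearest the present ones, or None.
- arm.snapshot(name): name is "scene" or "top" or "wrist"; returns the picture (420x560x3 uint8, red, green, blue); there is no depth.
- arm.get_calibration(name): a dict with "intrinsics" (3x3 intrinsics, pixels), "cam_to_world" (4x4, takes a point from camera to world coordinates). Camera axes: x right, y down, z forward; pixel columns grow to the right and rows downward; lengths in m; the calibration is good to about 2 mm. The wrist camera is an equidistant fisheye: a pixel r from the principal point sees the ray r / f radians off the axis. A picture is of the moment at which its call begins: read the wrist's pose just before it. get_calibration takes no time and is no camera call; for the wrist camera it gives the pose at the moment of the call.
A pose or a line that the arm cannot do raises arm.Unreachable and nothing moves.
- arm.sign_off(): hands the job in, once; it reports no verdict.
Readings, each from a call of its own:
- arm.current_t(): time.
- arm.current_joint_positions(): joint angles.
- arm.current_dq(): joint speeds.
- arm.current_tau(): joint torques, N m.
- arm.current_ee_pos(): TCP position.
- arm.current_tool_rot(): TCP orientation.
- arm.current_force(): force on the tool from outside, world axes, zero at the start.
- arm.current_torque(): the same for the moment, N m.
- arm.current_width(): finger opening in m.
Only numpy, scipy, OpenCV 4.12 (cv2) and the standard library are available. Lean on these libraries where they do the work, as an engineer would, in place of code of your own. Each camera call takes 0.05 s, during which the arm holds its last target. There are 200 camera calls.

### The job

Make up the two picture-hanging kits from the stock on the step stool: the aluminium hook strip, the chrome plumb bob and the yellow line level go into the blue tray, the black hook strip and the orange folding rule into the red tray. Lay each thing down flat on the floor of a bay of its own, lengthwise in the bay, and let go of it. Leave the roll of tape that lies among them where it is.

Things in the scene. Friction and masses are not known exactly. Their poses are not given: they have to be found in the camera images.
- alu_strip_c (a point): Silver aluminium picture-hook strip: a bar 110 long, 20 wide, 16 high with THREE small hooks on top (to 26 high; at the middle and 42 either side). Point: its centre, 13 above its underside. Loose, 70 g. It lies on the stool top (z = 0) along its own x axis, z up, and is gripped across its width (own y).
- black_strip_c (a point): Black-painted steel picture-hook strip: a bar 90 long, 20 wide, 16 high with TWO small hooks on top (to 26 high; 30 either side of the middle). Point: its centre, 13 above its underside. Loose, 100 g. It lies on the stool top (z = 0) along its own x axis, z up, and is gripped across its width (own y).
- plumb_bob_c (a point): Chrome plumb bob lying down, 94 long along own x: eight-sided body 26 across flats (from x -39 to +17), cone to a point at x +47, small dark cap to x -47. Point: mid-length, 13 above its underside, so a grip here is on the eight-sided body. Loose, 200 g. It lies on the stool top (z = 0) along its own x axis, z up, and is gripped across its width (own y).
- level_c (a point): Yellow line level with black ends and a green vial on top, 100 long, 20 wide, 26 high. Point: its centre, 13 above its underside. Loose, 50 g. It lies on the stool top (z = 0) along its own x axis, z up, and is gripped across its width (own y).
- rule_c (a point): Folded orange folding rule with black ticks and brass pins, 110 long, 24 wide, 22 high. Point: its centre, 11 above its underside. Loose, 70 g. It lies on the stool top (z = 0) along its own x axis, z up, and is gripped across its width (own y).
- blue_tray: Blue plastic tray with three bays, 218 along own x, 140 along own y, fixed. Origin: centre of its underside. Bays lie along tray y, each 66 wide (x) and 130 long (y), centred at tray x = -71, 0, +71, y = 0; the bay floor is 4 above the origin, walls and dividers are 5 thick and reach 14 above the origin.
- red_tray: Red plastic tray with two bays, 147 along own x, 140 along own y, fixed. Origin: centre of its underside. Bays as in the blue tray, centred at tray x = -35.5 and +35.5, y = 0; floor 4, walls 14 above the origin.
- tape_c (a point): Roll of green tape lying flat among the stock, 60 outside diameter, 24 high. Point: its centre, 12 above its underside. Bystander, not to be moved.
Things that resemble listed ones, but are neither listed nor needed, are in the scene too. Leave any purple or turquoise look-alike of the part that bears plumb_bob_c alone.

How it is judged (in metres and radians):
At the end, for the whole second after the job is handed in: The aluminium strip, plumb bob and level each lie in a different bay of the blue tray, the black strip and the rule each in a different bay of the red tray: centre within 24 mm of the bay's centre along and across it, height within 4 mm of lying on the bay floor; all are at rest (((x of alu_strip_c in the frame of blue_tray between -0.095 and -0.047 m and y of alu_strip_c in the frame of blue_tray between -0.024 and 0.024 m and x of plumb_bob_c in the frame of blue_tray between -0.024 and 0.024 m and y of plumb_bob_c in the frame of blue_tray between -0.024 and 0.024 m and x of level_c in the frame of blue_tray between 0.047 and 0.095 m and y of level_c in the frame of blue_tray between -0.024 and 0.024 m) or (x of alu_strip_c in the frame of blue_tray between -0.095 and -0.047 m and y of alu_strip_c in the frame of blue_tray between -0.024 and 0.024 m and x of plumb_bob_c in the frame of blue_tray between 0.047 and 0.095 m and y of plumb_bob_c in the frame of blue_tray between -0.024 and 0.024 m and x of level_c in the frame of blue_tray between -0.024 and 0.024 m and y of level_c in the frame of blue_tray between -0.024 and 0.024 m) or (x of alu_strip_c in the frame of blue_tray between -0.024 and 0.024 m and y of alu_strip_c in the frame of blue_tray between -0.024 and 0.024 m and x of plumb_bob_c in the frame of blue_tray between -0.095 and -0.047 m and y of plumb_bob_c in the frame of blue_tray between -0.024 and 0.024 m and x of level_c in the frame of blue_tray between 0.047 and 0.095 m and y of level_c in the frame of blue_tray between -0.024 and 0.024 m) or (x of alu_strip_c in the frame of blue_tray between -0.024 and 0.024 m and y of alu_strip_c in the frame of blue_tray between -0.024 and 0.024 m and x of plumb_bob_c in the frame of blue_tray between 0.047 and 0.095 m and y of plumb_bob_c in the frame of blue_tray between -0.024 and 0.024 m and x of level_c in the frame of blue_tray between -0.095 and -0.047 m and y of level_c in the frame of blue_tray between -0.024 and 0.024 m) or (x of alu_strip_c in the frame of blue_tray between 0.047 and 0.095 m and y of alu_strip_c in the frame of blue_tray between -0.024 and 0.024 m and x of plumb_bob_c in the frame of blue_tray between -0.095 and -0.047 m and y of plumb_bob_c in the frame of blue_tray between -0.024 and 0.024 m and x of level_c in the frame of blue_tray between -0.024 and 0.024 m and y of level_c in the frame of blue_tray between -0.024 and 0.024 m) or (x of alu_strip_c in the frame of blue_tray between 0.047 and 0.095 m and y of alu_strip_c in the frame of blue_tray between -0.024 and 0.024 m and x of plumb_bob_c in the frame of blue_tray between -0.024 and 0.024 m and y of plumb_bob_c in the frame of blue_tray between -0.024 and 0.024 m and x of level_c in the frame of blue_tray between -0.095 and -0.047 m and y of level_c in the frame of blue_tray between -0.024 and 0.024 m)) and z of alu_strip_c in the frame of blue_tray between 0.013 and 0.021 m and z of plumb_bob_c in the frame of blue_tray between 0.013 and 0.021 m and z of level_c in the frame of blue_tray between 0.013 and 0.021 m and ((x of black_strip_c in the frame of red_tray between -0.0595 and -0.0115 m and y of black_strip_c in the frame of red_tray between -0.024 and 0.024 m and x of rule_c in the frame of red_tray between 0.0115 and 0.0595 m and y of rule_c in the frame of red_tray between -0.024 and 0.024 m) or (x of black_strip_c in the frame of red_tray between 0.0115 and 0.0595 m and y of black_strip_c in the frame of red_tray between -0.024 and 0.024 m and x of rule_c in the frame of red_tray between -0.0595 and -0.0115 m and y of rule_c in the frame of red_tray between -0.024 and 0.024 m)) and z of black_strip_c in the frame of red_tray between 0.013 and 0.021 m and z of rule_c in the frame of red_tray between 0.011 and 0.019 m and linear speed of each of alu_strip, plumb_bob, level, black_strip, rule below 0.02 m/s and angular speed of each of alu_strip, plumb_bob, level, black_strip, rule below 0.3 rad/s); the robot touches nothing.
It fails at once if the roll of tape is moved more than 20 mm (distance of tape_c from where it was at the start of the episode above 0.02 m).
It also fails if it takes over 112 s, if anything falls off the work surface, if the arm or the gripper's body presses on something with over 40 N, if the wrist force passes 120 N, or if a joint passes its speed limit or range.

## Working session

There is one attempt and no reset: what is moved stays moved. The work goes in short steps, each a Python script; the robot and the scene stay as the last script left them, time stands still between calls to the robot, and variables do not carry over. Pictures are saved under pics/ and viewed, about 12 in all and at most 16, crops included, and the job is handed in when it is done.

```bash
mkdir -p pics; ls
python3 - <<'E'
from rig import arm
import cv2,numpy as np
np.set_printoptions(precision=4,suppress=True)
for n in ["scene","top"]:
    c=arm.get_calibration(n);print(n,c["intrinsics"],c["cam_to_world"])
    im=arm.snapshot(n);cv2.imwrite(f"pics/{n}0.png",cv2.resize(im[:,:,::-1],(800,600),interpolation=cv2.INTER_CUBIC)); np.save(f"pics/{n}0.npy",im)
print(arm.grip_depth,arm.current_t(),arm.current_tool_rot())
E
```

```text
pics
scene [[484.5956   0.     281.1107]
 [  0.     484.5956 212.1038]
 [  0.       0.       1.    ]] [[ 0.7848  0.5205 -0.3364  1.0382]
 [ 0.6197 -0.6594  0.4256 -0.559 ]
 [-0.0003 -0.5425 -0.8401  1.0735]
 [ 0.      0.      0.      1.    ]]
top [[423.0777   0.     282.7981]
 [  0.     423.0777 210.4862]
 [  0.       0.       1.    ]] [[ 0.0072 -0.9928  0.1197  0.5062]
 [-1.     -0.008  -0.0059 -0.0245]
 [ 0.0068 -0.1196 -0.9928  0.9963]
 [ 0.      0.      0.      1.    ]]
0.0188 0.1 [[ 0.9115  0.4112 -0.0003]
 [ 0.4112 -0.9115  0.001 ]
 [ 0.0001 -0.0011 -1.    ]]
```

View pics/top0.png

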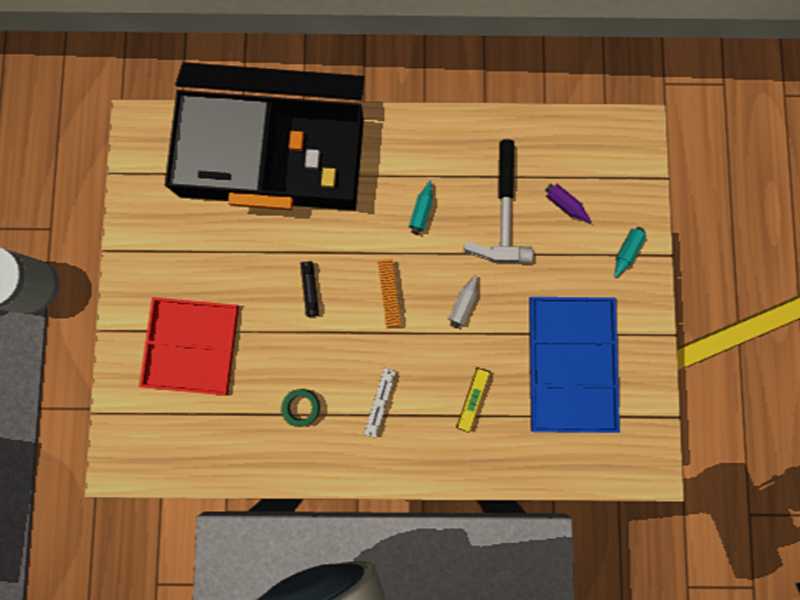

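View pics/scene0.png

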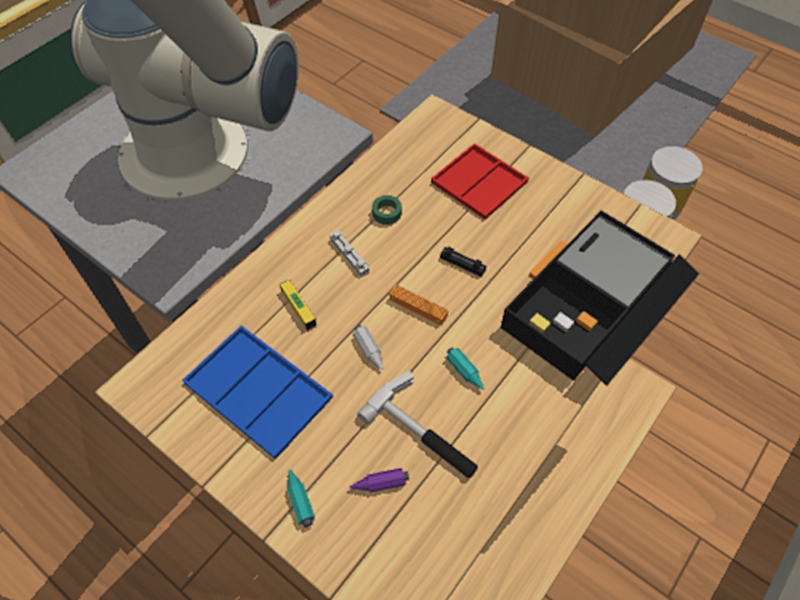

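Candidates in the top view: the chrome bob is (465,302), and its look-alikes are turquoise (422,208), turquoise (630,252) and purple (568,203). The alu strip is the silver one with 3 hooks at (381,402), not the hammer. The black strip is (310,290), not the hammer handle at (507,168). The level is (475,400), and the rule is (390,293), not the orange toolbox latch at (260,200). Tape is at (301,408), the red tray at (190,346) and the blue tray at (574,364).

```bash
cat > meas.py <<'E'
import numpy as np,cv2
S=560/800
# name: (cx,cy,half) in 800px picture, mask on HSV, plane height (mid-height)
ROI=dict(alu=(381,402,45,.013),black=(310,290,38,.010),bob=(465,302,38,.013),level=(475,400,42,.013),rule=(390,293,44,.011),
 red=(190,346,62,.007),blue=(574,364,80,.007),tape=(301,408,30,.012))
def mask(n,hsv):
    h,s,v=[hsv[...,i].astype(int) for i in range(3)]
    return {'alu':s<70,'bob':s<70,'black':v<60,'level':((h>22)&(h<40)&(s>170))|(v<60)|((h>40)&(h<90)&(s>100)),
     'rule':((h<17)&(s>150)&(v>100)),'red':((h<6)|(h>174))&(s>150),'blue':(h>100)&(h<130)&(s>120),'tape':(h>45)&(h<95)&(s>80)}[n].astype(np.uint8)
def ray(cal,uv,z):
    K,T=cal['intrinsics'],cal['cam_to_world']
    d=np.c_[(uv-K[:2,2])/[K[0,0],K[1,1]],np.ones(len(uv))]@T[:3,:3].T
    return T[:3,3]+d*((z-T[2,3])/d[:,2])[:,None]
def measure(im,cal,names=ROI):
    hsv=cv2.cvtColor(im,cv2.COLOR_RGB2HSV);out={};vis=im.copy()
    for n in names:
        cx,cy,r,z=ROI[n];m=mask(n,hsv);w=np.zeros_like(m)
        x,y,q=int(cx*S),int(cy*S),int(r*S);w[y-q:y+q,x-q:x+q]=1;m=m*w
        m=cv2.morphologyEx(m,cv2.MORPH_CLOSE,np.ones((5,5)))
        c=max(cv2.findContours(m,cv2.RETR_EXTERNAL,cv2.CHAIN_APPROX_NONE)[0],key=cv2.contourArea)
        P=ray(cal,c[:,0].astype(float),z)[:,:2]
        (ctr,sz,a)=cv2.minAreaRect((P*1000).astype(np.float32))
        B=cv2.boxPoints((ctr,sz,a));e=[B[1]-B[0],B[2]-B[1]];l=max(e,key=np.linalg.norm)
        yaw=np.degrees(np.arctan2(l[1],l[0]));yaw=(yaw+90)%180-90
        out[n]=dict(xy=[ctr[0]/1000,ctr[1]/1000],yaw=float(yaw),size=sorted(map(float,sz)))
        cv2.drawContours(vis,[c],-1,(255,0,255),1)
    return out,vis
E
python3 - <<'E'
from rig import arm
import numpy as np,cv2,json
from meas import *
im=np.load('pics/top0.npy');o,v=measure(im,arm.get_calibration('top'))
for k,d in o.items(): print(k,np.round(d['xy'],4),round(d['yaw'],1),np.round(d['size'],0))
json.dump(o,open('m.json','w'))
cv2.imwrite('pics/top_seg.png',cv2.resize(v[170:320,90:450,::-1],(800,333),interpolation=cv2.INTER_NEAREST))
E
```

```text
alu [0.4602 0.0075] -16.7 [ 21. 110.]
black [0.644  0.1256] 7.5 [20. 91.]
bob [ 0.6262 -0.1293] -24.1 [26. 90.]
level [ 0.4643 -0.1467] -19.5 [ 29. 100.]
rule [ 0.6387 -0.0058] 8.0 [ 27. 114.]
red [0.5495 0.3199] -4.9 [143. 147.]
blue [ 0.5247 -0.3078] -0.0 [142. 218.]
tape [0.4504 0.1352] -89.6 [57. 60.]
```

View pics/top_seg.png

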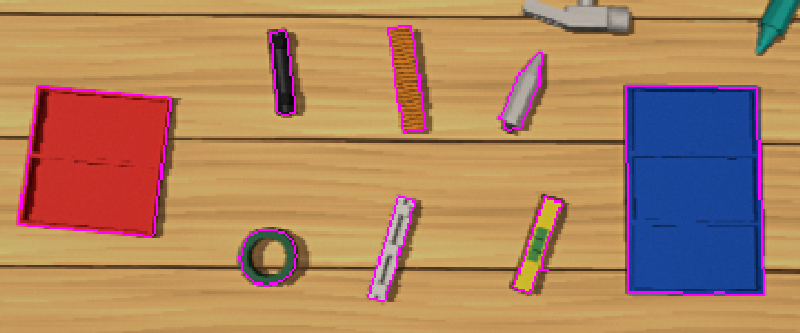

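Segmented sizes match the catalogue, the chrome bob is the grey one, and the bays run along world y in both trays. I'll do the level first.

```bash
cat > pp.py <<'E'
from rig import arm
import numpy as np,json
M=json.load(open('m.json'))
BLUE=(np.array(M['blue']['xy']),0.0); RED=(np.array(M['red']['xy']),-5.3)
def rot(deg):
    c,s=np.cos(np.radians(deg)),np.sin(np.radians(deg))
    return np.array([[c,s,0],[s,-c,0],[0,0,-1.]])
def best(p,yaw):
    q0=np.array(arm.current_joint_positions());c=[]
    for a in (yaw,yaw+180):
        q=arm.solve_ik(p,rot(a))
        if q is not None: c.append((np.abs(np.array(q)-q0).max(),a))
    return rot(min(c)[1])
def pick(n,width,along=0.):
    yaw=M[n]['yaw'];a=np.radians(yaw);p=np.array([*(M[n]['xy']+along*np.array([np.cos(a),np.sin(a)])),0.10])
    R=best(p,yaw);arm.grip(0.07);arm.move_to(p,R)
    p[2]=.002;arm.move_l(p,feed=.12);arm.grip(0.0);w=arm.current_width()
    p[2]=.10;arm.move_l(p,feed=.15);print(n,'grip',round(w,4),round(arm.current_width(),4),'t',round(arm.current_t(),1))
    return abs(w-width)<.004
def place(tray,tx,width):
    o,ty=tray;a=np.radians(ty);p=np.array([*(o+tx*np.array([np.cos(a),np.sin(a)])),0.10])
    R=best(p,90+ty);arm.move_to(p,R);p[2]=.007;arm.move_l(p,feed=.1)
    arm.grip(width+.008);p[2]=.10;arm.move_l(p,feed=.15);print('placed t',round(arm.current_t(),1),'F',np.round(arm.current_force(),1))
E
python3 - <<'E'
from pp import *; import cv2
if pick('level',.020): place(BLUE,-.071,.020)
im=arm.snapshot('scene');cv2.imwrite('pics/s1.png',cv2.resize(im[:,:,::-1],(800,600)))
E
```

```text
level grip 0.0197 0.0199 t 5.0
placed t 8.1 F [-0.5 -0.7 -0. ]
```

View pics/s1.png

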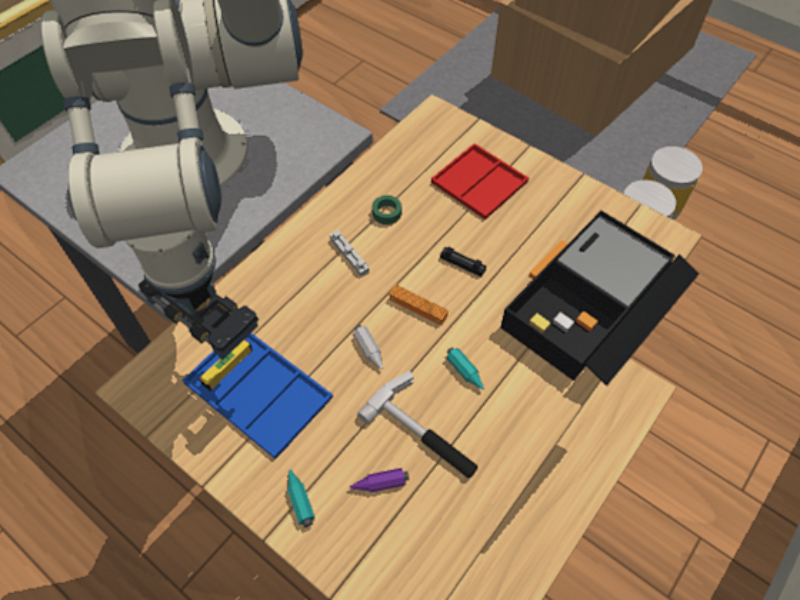

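The level lies flat and lengthwise in the near bay at (226,364). The alu strip and bob are next.

Run:
```python
from pp import *; import cv2
if pick('alu',.020):
    place(BLUE,0,.020)
    if pick('bob',.026): place(BLUE,.071,.026)
im=arm.snapshot('scene');cv2.imwrite('pics/s2.png',cv2.resize(im[:,:,::-1],(800,600)))
```

```text
alu grip 0.0197 0.0197 t 12.7
placed t 16.2 F [-0.2  0.2 -0.3]
bob grip 0.0253 0.0259 t 20.3
placed t 23.4 F [ 0.2 -0.4 -0.8]
```

View pics/s2.png

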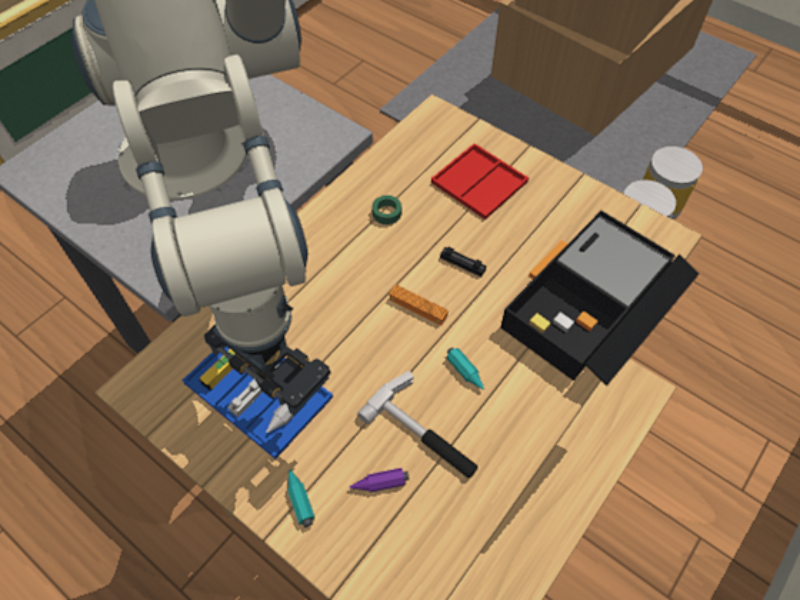

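Level, alu strip (245,397) and bob (280,415) are in separate blue bays. The red kit is next, then I'll clear the view.

Run:
```python
from pp import *; import cv2
if pick('black',.020):
    place(RED,.0355,.020)
    if pick('rule',.024): place(RED,-.0355,.024)
arm.move_to([.36,-.02,.3],best([.36,-.02,.3],90))
for n in('scene','top'):
    im=arm.snapshot(n);np.save(f'pics/{n}3.npy',im)
    if n=='top': im=im[180:320,90:450]
    cv2.imwrite(f'pics/{n}3.png',cv2.resize(im[:,:,::-1],(800,int(800*im.shape[0]/im.shape[1])),interpolation=cv2.INTER_CUBIC))
print(arm.current_t())
```

```text
black grip 0.0198 0.0195 t 28.3
placed t 31.6 F [ 0.1  0.1 -0.7]
rule grip 0.0235 0.0239 t 36.1
placed t 39.6 F [ 0.4 -0.3 -0.1]
41.8667
```

View pics/top3.png

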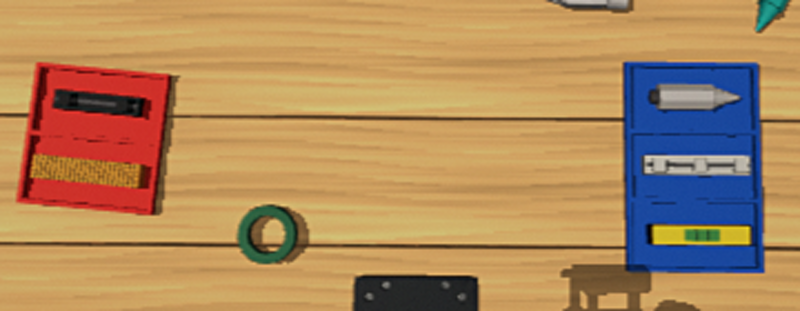

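View pics/scene3.png

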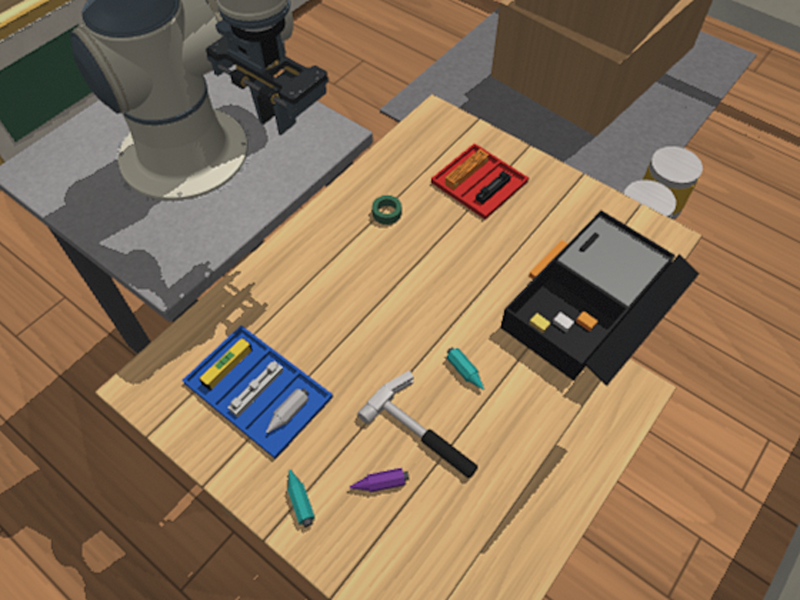

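All five lie in their bays. The rule sits towards the left wall of its bay at (88,170), so I'll check the numbers.

Run:
```python
from rig import arm
from meas import *; import meas,json
M=json.load(open('m.json'));f=360/800/S
C=dict(alu=(697,165,42,.017),black=(100,102,38,.014),bob=(694,97,36,.017),level=(700,235,42,.017),rule=(88,170,44,.015))
for n,(x,y,r,z) in C.items(): ROI[n]=((x*.45+90)/S,(y*.45+180)/S,r*.62,z)
ROI['tape']=ROI['tape']
import numpy as np
im=np.load('pics/top3.npy')
hsv=cv2.cvtColor(im,cv2.COLOR_RGB2HSV)
o0=meas.mask
def mk(n,h):
    H,s,v=[h[...,i].astype(int) for i in range(3)]
    if n=='rule': return ((H>8)&(H<25)&(s>100)&(v>100)).astype(np.uint8)
    if n=='level': return ((H>22)&(H<90)&(s>100)).astype(np.uint8)
    return o0(n,h)
meas.mask=mk
o,v=measure(im,arm.get_calibration('top'),[*C,'tape'])
for n,d in o.items():
    t,yw=('red',-5.3) if n in('black','rule') else ('blue',0)
    a=np.radians(yw);e=np.array(d['xy'])-M[t]['xy']
    print(n,'in tray mm',np.round(1000*np.array([e@[np.cos(a),np.sin(a)],e@[-np.sin(a),np.cos(a)]]),1),round(d['yaw'],1),np.round(d['size']))
print('tape shift mm',1000*(np.array(o['tape']['xy'])-M['tape']['xy']))
c=im[190:290,95:175,::-1];cv2.imwrite('pics/rule.png',cv2.resize(c,(480,600),interpolation=cv2.INTER_CUBIC))
```

```text
alu in tray mm [0.6 0.5] -89.6 [18. 82.]
black in tray mm [36.  -2.6] 84.7 [19. 75.]
bob in tray mm [72.4  1.1] -89.6 [23. 68.]
level in tray mm [-71.    0.2] -89.6 [16. 81.]
rule in tray mm [-34.6   0.8] 84.8 [24. 89.]
tape in tray mm [-74.2 443.1] -89.6 [57. 60.]
tape shift mm [0. 0.]
```

View pics/rule.png

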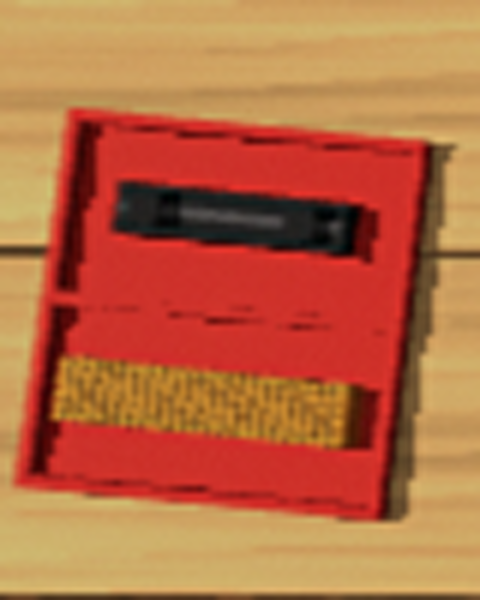

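The ROIs clipped the masks: the sizes come out short, so those centres are biased. I'll repeat with wider windows.

Run:
```python
from rig import arm
from meas import *; import json
M=json.load(open('m.json'));im=np.load('pics/top3.npy');hsv=cv2.cvtColor(im,cv2.COLOR_RGB2HSV)
H,s,v=[hsv[...,i].astype(int) for i in range(3)];cal=arm.get_calibration('top')
C=dict(alu=(697,165,s<90,.017,0),black=(100,102,v<55,.014,-5.3),bob=(694,97,s<90,.017,0),level=(700,235,(H>22)&(H<90)&(s>100),.017,0),rule=(88,170,(H>8)&(H<30)&(s>90)&(v>60),.015,-5.3))
for n,(x,y,m,z,yw) in C.items():
    cx,cy=int(x*.45+90),int(y*.45+180);w=np.zeros(s.shape,np.uint8)
    w[cy-13:cy+13,cx-27:cx+27]=m[cy-13:cy+13,cx-27:cx+27]
    w=cv2.morphologyEx(w,cv2.MORPH_CLOSE,np.ones((3,3)))
    c=max(cv2.findContours(w,0,1)[0],key=cv2.contourArea)
    P=ray(cal,c[:,0].astype(float),z)[:,:2];r=cv2.minAreaRect((P*1000).astype(np.float32))
    e=np.array(r[0])-1000*np.array(M['red' if yw else 'blue']['xy']);a=np.radians(yw)
    print(n,np.round([e@[np.cos(a),np.sin(a)],e@[-np.sin(a),np.cos(a)]],1),np.round(sorted(r[1])))
```

```text
alu [ 0.6 -0.6] [ 18. 111.]
black [36.1 -1.9] [18. 92.]
bob [71.3 -1.3] [26. 91.]
level [-71.   -3.3] [ 16. 101.]
rule [-34.8  -0.3] [ 25. 117.]
```

All five are within about 4 mm of their bay centres, with sizes as expected.

```bash
python3 -c "
from rig import arm
print(arm.current_t(),arm.current_width(),arm.current_force());arm.sign_off()"
```

```text
41.8667 0.03207817808758654 [-0.34604483 -0.388341   -1.32191992]
the job is handed in; nothing more can be done
```

Both kits are made up and handed in at 41.9 s of the 112 s allowed.

- **Blue tray:** the level is in the nearest bay, the aluminium strip in the middle bay and the chrome plumb bob in the far bay.
- **Red tray:** the black strip is in the far bay and the rule in the near bay.

**Last checks:** in the final top view all five centres were within about 4 mm of their bay centres, along and across. They looked flat and lengthwise in both views, though I did not measure their heights. The roll of tape showed 0 mm of shift, the arm was clear of everything, and the grip widths matched each part.

**Check that went wrong:** my first final measurement was spoiled by windows too small for the parts, so I repeated it with wider ones. In the second one the level measured 16 mm wide instead of 20, because the mask caught only its top, and the rule 117 mm long instead of 110. Neither matters against the 24 mm tolerance.

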